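# Press a refill paint cake home in a sloping palette

### The job

The sloping palette has one empty well: put the blue refill cake into it, the same way up as it lies now and lengthwise with the well, and press it in past the brass spring until it is flush with the palette, then let go. Press firmly but gently so that the cake does not crack, and leave the other cakes, the jars and the apple where they are.

Things in the scene. Friction and masses are not known exactly. Their poses are not given: they have to be found in the camera images.
- cake_blue: blue paint cake, a solid block 50 (x) by 34 (y) by 24 (z) mm, about 70 g; its lowest 4 mm are a foot drawn in by 2 mm on every side; origin at the centre of its underside, z up through its top. It lies upright on a cardboard sheet (270 by 110 by 3 mm) with the red and green cakes, in any order, at least 35 mm clear between them
- cake_red: red cake, same shape and origin; leave it alone
- cake_green: green cake, same shape and origin; leave it alone
- easel: fixed palette stand: wooden base 150 (x, from the origin away from the robot) by 210 (y) by 12 mm; origin on the table below the hinge line, which lies 34 mm up, along y. The palette slopes up from there at 24 to 34 degrees, facing up and towards the robot; stiff friction hinges hold it against pushes of 25 N
- palette_mid (a point): centre of the face of the white palette: a plate 190 (x) by 210 (y) by 32 (z) mm, axes as well_mouth. It has two rows of three wells, 75 mm (x) and 62 mm (y) apart; all but one are filled flush with dry cakes of other colours
- well_mouth (a point): centre of the mouth of the empty well (lower row, middle), in the plane of the palette's face. Axes: x up the slope along the well's length, y level across, z out of the face, square to the slope. The well is 53 (x) by 37 (y) mm and 24 mm deep with a flat floor: a cake on its floor is flush
- clip_mid (a point): middle of a sprung round brass bar, 16 mm thick, 34 mm long in y, standing 4.5 mm out of the well's upper (+x) end wall, its axis 14 mm below the mouth; it yields along +x. A cake let go in the mouth hangs up on it 8 to 14 mm proud; a push of 7 to 20 N along -z on its top sends it past and home, where friction with the bar keeps it
- well_floor: flat grey rubber-backed floor of the empty well, 53 by 37 mm, giving by about 1 mm per 12 N and springing back; origin at its centre, 24 mm below the mouth, axes as well_mouth. A cake pressed down on it with more than 60 N cracks
- jar0: yellow paint jar, 76 mm across, 88 mm high plus a brush; starts upright and must be left alone
- jar1: orange paint jar, same size; starts upright and must be left alone
- jar2: blue paint jar, same size; starts upright and must be left alone
- jar3: green paint jar, same size; starts upright and must be left alone
- apple: red apple, 72 mm across, 58 mm high; starts upright and must be left alone
Things that resemble listed ones, but are neither listed nor needed, are in the scene too. Of the things like the cake_blue, leave any that is orange, pink or purple; of the rest the smaller one is meant.

How it is judged:
At the end, for the whole second after the job is handed in: the blue cake lies in the empty well, right side up, its top no more than 2.5 mm above and 3.5 mm below the palette's face, parallel to it within 0.07 rad, within 4 mm of the well's centre, at rest and released (z of cake_blue in the frame of well_mouth between -0.0275 and -0.0215 m and x of cake_blue in the frame of well_mouth between -0.004 and 0.004 m and y of cake_blue in the frame of well_mouth between -0.004 and 0.004 m and angle between the z axis of cake_blue and the z axis of well_mouth, either way round below 0.07 rad and angle between cake_blue's own z axis and vertical below 1.2 rad and linear speed of cake_blue below 0.01 m/s); the robot touches nothing.
It fails at once if the blue cake is cracked: pressed on the well floor with more than 60 N (contact force between cake_blue and well_floor above 60 N).
It fails at once if a bystander (another cake, a jar or the apple) is moved by more than 15 mm (distance of any of cake_red, cake_green, jar0, jar1, jar2, jar3, apple from where it was at the start of the episode above 0.015 m).
It also fails if it takes over 61 s, if anything falls off the work surface, if the arm or the gripper's body presses on something with over 40 N, if the wrist force passes 120 N, or if a joint passes its speed limit or range.

### The arm

A 7-joint arm with a two-finger parallel gripper is mounted at the origin on the work surface. World frame = base frame: x ahead of the robot, y to its left, z up, the work surface at z = 0. Lengths are in m, angles in rad, forces in N, time in s.
With the tool pointing down it reaches from about 0.425 to 0.875 m from the base axis. Payload 8.4 kg.
Tool frame: the origin (TCP) lies midway between the tips of the shut fingers; the grasp point (between the pads) lies 19 mm behind it (arm.grasp_offset is the z of the grasp point in the tool frame, in m); z points along the fingers, y is the line along which they close (so a half turn about z gives the same grasp; the last joint's range is limited). The gripper opens to 85 mm and grips with 20 to 120 N. Pads are 22 mm wide; open, the fingers measure 114 mm over their backs; the gripper's body (76 mm by 85 mm) begins 54 mm behind the grasp point. The pads swing forward as they close: fully open they stand 13 mm farther back than shut.
Start: joints at [-1.299, 0.333, 0.04, 1.465, -0.013, 1.343, -0.059], TCP at [0.236, 0.606, 0.231] pointing down, gripper open.
Joint ranges: [-2.58, 2.58], [-0.38, 2.09], [-1.3, 1.39], [0.25, 2.4], [-1.5, 4.64], [0.08, 2.09], [-2.65, 2.65]. Speed limits (rad/s): [2.22, 2.22, 2.79, 2.79, 3.14, 3.14, 3.14].

### API

Orientations are given as a unit quaternion [x, y, z, w].
In Python, from bench import arm gives the robot as it stands.
- The arm moves only by the tool play_rows, never from a script. Its argument "series" is text: rows parted by semicolons, each of 4 numbers parted by spaces: the shift along the tool's x, y, z in cm, then the turn about the tool's z in degrees. A call has 1 to 5 rows; each row is the pose to reach, as a shift and turn from the pose commanded when the call began, along the tool's axes at that moment; what a row does not reach only later rows make up. A row lasts 1/12 s, in which the tool goes at most 41.7 mm and 7.16 degrees, less where a joint would pass 70% of its speed; a pose out of reach is approached as far as the arm can. A call with a gripper value outside its range is refused whole. "gripper" is the opening, from 0 (shut) to 1 (fully open), set as the call begins (left out, the last holds). The fingers move at their own pace and stop on an object; "force" is the grip in N (left out, the last holds). Time passes only in rows, so rows that repeat a pose let the fingers close. It gives the time, the measured TCP pose, the force, the opening and the grip force at its end, in the units of the state.
- arm.sense(): the state, without advancing time (a new reading comes with each control period).
- arm.snapshot(name): name is "scene" or "top" or "wrist"; returns a dict with "image" (384x512x3 uint8, red, green, blue), "fx", "fy", "cx", "cy" (pixels), "extrinsics" (4x4, takes a point from world to camera coordinates). Camera axes: x right, y up, looking along -z (the intrinsics and any distortion apply to the point x, -y, -z); pixel columns grow to the right and rows downward; lengths in m; the calibration is good to about 2 mm. A picture is of the moment at which its call begins. There is no depth.
- arm.finish_job(): hands the job in; it is judged then, once.
The state is a dict: "time_s": time; "q": joint angles; "qvel": joint speeds; "effort": joint torques, N m; "tcp_pos": TCP position; "tool_rot": TCP orientation; "ft_force": force on the tool from outside, world axes, zero at the start; "moment": the same for the moment, N m; "width": finger opening in m; "grasp_force": force on a finger pad.
Only numpy, scipy, OpenCV 4.12 (cv2) and the standard library are available. Lean on these libraries where they do the work, as an engineer would, in place of code of your own. Each camera call takes 0.05 s, during which the arm holds its last target. There are 200 camera calls.

## Working session

There is one attempt and no reset: what is moved stays moved. The work goes in short steps, Python scripts to look and compute and a tool call to move; the robot and the scene stay as the last step left them, time stands still between calls to the robot, and variables do not carry over. Pictures are saved under pics/ and viewed, at most 10 in all, crops included, and the job is handed in when it is done.

Besides the shell and the picture viewer there is one more tool, called after "Emit:" as a command line: name --argument value ..., lists and objects as JSON in quotes. play_rows: Moves the arm, as the interface text tells. Its arguments: {"type":"object","properties":{"series":{"type":"string"},"gripper":{"type":"number"},"force":{"type":"number"}},"required":["series"]}

```bash
mkdir -p pics; cat > h.py <<'E'
import numpy as np, cv2
from bench import arm
from scipy.spatial.transform import Rotation as R
def snap(n,f=None):
    s=arm.snapshot(n)
    if f: cv2.imwrite('pics/'+f,cv2.cvtColor(s['image'],cv2.COLOR_RGB2BGR))
    return s
def ray(s,u,v):
    E=np.array(s['extrinsics']);d=np.array([(u-s['cx'])/s['fx'],-(v-s['cy'])/s['fy'],-1.])
    return -E[:3,:3].T@E[:3,3], E[:3,:3].T@d
def onz(s,u,v,z):
    o,d=ray(s,u,v); return o+d*(z-o[2])/d[2]
def tri(a,b):
    (o,d),(p,e)=a,b
    t=np.linalg.lstsq(np.c_[d,-e],p-o,rcond=None)[0]
    x,y=o+d*t[0],p+e*t[1]; return (x+y)/2,np.linalg.norm(x-y)
def proj(s,P):
    E=np.array(s['extrinsics']);c=E[:3,:3]@np.array(P)+E[:3,3]
    return s['cx']+s['fx']*c[0]/-c[2], s['cy']-s['fy']*c[1]/-c[2]
E
python3 - <<'E'
from h import *
a=snap('scene');b=snap('top');w=snap('wrist')
for n,s in zip(('s','t','w'),(a,b,w)):
    cv2.imwrite(f'pics/{n}0.png',cv2.cvtColor(s['image'],cv2.COLOR_RGB2BGR))
    print({k:v for k,v in s.items() if k!='image'})
print(arm.sense(), arm.grasp_offset)
E
```

```text
{'fx': 454.5416463328413, 'fy': 454.5416463328413, 'cx': 258.0016313359146, 'cy': 186.64459440429042, 'extrinsics': array([[-0.81456266,  0.58001003,  0.00872021,  0.49806838],
       [-0.42619746, -0.60861168,  0.66928884,  0.20162302],
       [ 0.39350146,  0.54146116,  0.74295115, -1.46386008],
       [ 0.        ,  0.        ,  0.        ,  1.        ]])}
{'fx': 454.30118344032417, 'fy': 454.30118344032417, 'cx': 250.98781636830282, 'cy': 192.35829557839736, 'extrinsics': array([[ 0.01742813, -0.99983694, -0.00472862,  0.00300715],
       [ 0.99722162,  0.01703958,  0.07251688, -0.61330191],
       [-0.07242448, -0.00597931,  0.99735598, -1.3641999 ],
       [ 0.        ,  0.        ,  0.        ,  1.        ]])}
{'fx': 267.5952754117129, 'fy': 267.5952754117129, 'cx': 252.75343266969776, 'cy': 192.05172558373414, 'extrinsics': array([[ 0.36171027,  0.93228968, -0.00127413, -0.64871027],
       [-0.89970313,  0.34870849, -0.26255792,  0.03322211],
       [-0.24433574,  0.09611624,  0.96491539, -0.37800636],
       [ 0.        ,  0.        ,  0.        ,  1.        ]])}
{'time_s': 0.15, 'q': array([-1.29919879,  0.33376011,  0.039894  ,  1.46602359, -0.0134035 ,
        1.3433005 , -0.0585235 ]), 'qvel': array([-0.00019456, -0.0035345 ,  0.00015706, -0.00189304,  0.00110449,
       -0.00242543,  0.00135872]), 'effort': array([ 1.59993866e-03, -6.59048867e+01,  1.36622764e+00, -4.05871081e+01,
        1.67501508e-02,  9.83654842e-03, -1.69480677e-05]), 'tcp_pos': array([0.2354405 , 0.60550127, 0.23064022]), 'tool_rot': array([ 1.84366641e-01,  9.82857348e-01, -6.08504296e-04, -7.17496869e-05]), 'ft_force': array([ 0.84817424, -0.44879219, -0.11871041]), 'moment': array([-0.01455471, -0.02481655,  0.04182459]), 'grasp_force': 0.0, 'width': 0.08547609936452663} -0.0187
```

View pics/t0.png

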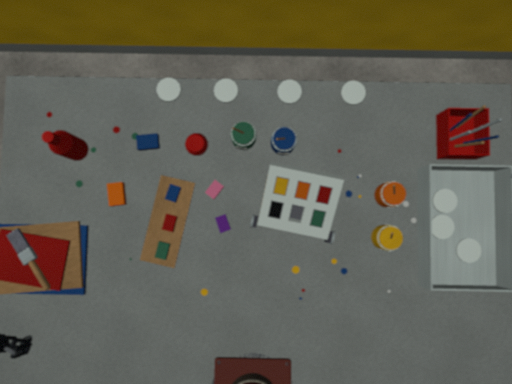

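View pics/s0.png

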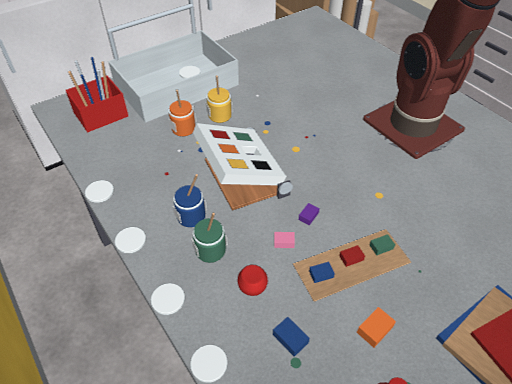

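The top view shows the target blue cake at (173,193) on the cardboard (the larger blue block at (148,142) is a decoy). The palette is centred at (297,203), and its empty grey well is at (296,213). In the scene view the cake is at (321,271) and the palette is near (240,155).

```bash
cat > m.py <<'E'
from h import *
def blobs(s,roi,thr,amin):
    x0,y0,x1,y1=roi; im=s['image'][y0:y1,x0:x1]; k=4
    im=cv2.resize(im,None,fx=k,fy=k,interpolation=cv2.INTER_CUBIC)
    white=(im.min(2)>thr).astype(np.uint8)
    c=max(cv2.findContours(white,cv2.RETR_EXTERNAL,cv2.CHAIN_APPROX_NONE)[0],key=cv2.contourArea)
    hull=np.zeros_like(white); cv2.drawContours(hull,[c],-1,1,-1)
    n,l,st,ce=cv2.connectedComponentsWithStats(((hull==1)&(white==0)).astype(np.uint8))
    out=[]
    for i in range(1,n):
        if st[i,4]>amin*k*k: out.append(((ce[i]+.5)/k-.5+[x0,y0],st[i,4]/k/k,np.median(im[l==i],0)))
    return out
def cakes(s,roi):
    x0,y0,x1,y1=roi; im=cv2.resize(s['image'][y0:y1,x0:x1],None,fx=4,fy=4,interpolation=cv2.INTER_CUBIC).astype(int)
    m=((im[...,2]-im[...,0])>35).astype(np.uint8)
    c=max(cv2.findContours(m,cv2.RETR_EXTERNAL,cv2.CHAIN_APPROX_NONE)[0],key=cv2.contourArea)
    r=cv2.minAreaRect(c); return (cv2.boxPoints(r)+.5)/4-.5+[x0,y0], r
E
python3 - <<'E'
from m import *
a=snap('scene');t=snap('top')
for n,s,roi in(('t',t,(245,155,350,250)),('s',a,(185,115,295,195))):
    for thr in (130,150,170):
        print(n,thr)
        for b in blobs(s,roi,thr,15): print(b[0].round(2),b[1],b[2])
bx,r=cakes(t,(160,178,186,206)); print(bx.round(1),r)
P=np.array([onz(t,u,v,.027) for u,v in bx]); print(P.round(4),P.mean(0))
for n,s,roi in(('a',a,(190,110,300,210)),('b',t,(245,155,350,250))):
    x0,y0,x1,y1=roi
    cv2.imwrite(f'pics/c{n}.png',cv2.resize(cv2.cvtColor(s['image'][y0:y1,x0:x1],cv2.COLOR_RGB2BGR),None,fx=5,fy=5,interpolation=cv2.INTER_CUBIC))
E
```

```text
t 130
[280.62 185.57] 249.875 [143. 116.  30.]
[302.11 189.98] 251.9375 [138.  71.  28.]
[323.63 194.4 ] 252.0625 [99. 28. 26.]
[275.26 209.33] 240.3125 [29. 31. 31.]
[295.99 213.02] 229.375 [79. 81. 83.]
[317.37 218.02] 241.75 [44. 75. 58.]
t 150
[280.71 185.45] 364.875 [145. 118.  79.]
[302.1  189.75] 365.9375 [140.  94.  78.]
[323.84 194.28] 347.1875 [102.  70.  68.]
[275.33 209.15] 318.9375 [66. 70. 68.]
[296.16 213.14] 328.5625 [101. 106. 103.]
[317.44 217.9 ] 322.4375 [71. 89. 79.]
t 170Traceback (most recent call last):
  File "<stdin>", line 6, in <module>
  File "m.py", line 6, in blobs
    c=max(cv2.findContours(white,cv2.RETR_EXTERNAL,cv2.CHAIN_APPROX_NONE)[0],key=cv2.contourArea)
ValueError: max() iterable argument is empty
```

```bash
python3 - <<'E'
from m import *
a=snap('scene');t=snap('top')
print(a['image'][150:152,238:248].tolist()[0])
for thr in (110,130,150,170):
    print(thr)
    try:
        for b in blobs(a,(185,115,295,195),thr,15): print(b[0].round(2),b[1],b[2])
    except ValueError: pass
for b in blobs(t,(245,155,350,250),115,15): print(b[0].round(2),b[1])
bx,r=cakes(t,(160,178,186,206)); print(bx.round(1),r)
P=np.array([onz(t,u,v,.027) for u,v in bx]); print(P.round(4),P.mean(0))
bx,r=cakes(a,(303,255,340,285)); print(bx.round(1),r)
x0,y0,x1,y1=(190,110,300,210)
cv2.imwrite('pics/ca.png',cv2.resize(cv2.cvtColor(a['image'][y0:y1,x0:x1],cv2.COLOR_RGB2BGR),None,fx=5,fy=5,interpolation=cv2.INTER_CUBIC))
E
```

```text
[[189, 206, 215], [218, 227, 230], [216, 222, 225], [214, 220, 222], [213, 220, 221], [218, 222, 224], [220, 225, 227], [222, 226, 227], [223, 227, 228], [222, 228, 229]]
110
[267.06 122.75] 22.6875 [ 44.  75. 128.]
[219.42 134.  ] 115.25 [134.  36.  34.]
[265.16 131.51] 15.8125 [220. 177.  76.]
[242.37 136.24] 100.875 [ 61. 101.  84.]
[228.04 148.24] 124.125 [192. 103.  52.]
[199.81 149.73] 16.0 [ 51.5  80.  128.5]
[237.19 163.39] 135.375 [204. 163.  70.]
[260.91 164.7 ] 125.375 [22. 24. 26.]
130
[267.08 122.74] 27.5 [ 57.  84. 129.]
[219.43 133.99] 121.875 [134.  36.  35.]
[265.17 131.52] 20.375 [210. 173.  83.]
[242.39 136.23] 108.25 [ 62. 102.  85.]
[228.03 148.23] 131.0625 [192. 103.  52.]
[199.81 149.74] 19.875 [ 65.5  90.5 132.5]
[237.26 163.38] 143.8125 [203. 163.  70.]
[260.91 164.69] 131.9375 [23. 24. 27.]
150
[219.39 133.97] 128.3125 [134.  37.  36.]
[242.32 136.21] 115.375 [ 63. 102.  85.]
[198.67 147.41] 43.5 [138.  144.5 142. ]
[228.05 148.24] 139.4375 [192. 104.  52.]
[237.21 163.37] 152.5 [203. 163.  71.]
[260.84 164.66] 139.125 [23.  24.5 27. ]
170
[219.36 133.98] 136.9375 [135.  37.  36.]
[242.37 136.22] 123.375 [ 63. 103.  86.]
[228.05 148.26] 149.8125 [191. 104.  53.]
[251.23 153.71] 16.875 [141.5 144.5 151. ]
[237.25 163.41] 162.5 [203. 163.  71.]
[260.86 164.67] 147.125 [24. 25. 27.]
[280.61 185.56] 225.875
[302.09 189.98] 227.9375
[323.63 194.42] 228.1875
[275.26 209.31] 215.125
[296.   212.87] 197.125
[317.37 218.03] 216.75
[[165.2 197.9]
 [170.2 184. ]
 [179.7 187.5]
 [174.6 201.4]] ((51.233577728271484, 60.357662200927734), (40.325679779052734, 59.121551513671875), 19.98310661315918)
[[0.5913 0.2742 0.027 ]
 [0.634  0.2602 0.027 ]
 [0.624  0.231  0.027 ]
 [0.5814 0.2451 0.027 ]] [0.60766863 0.25260974 0.027     ]
[[308.1 266.9]
 [330.3 260.6]
 [334.8 276.6]
 [312.7 283. ]] ((75.47171020507812, 68.65093994140625), (66.61986541748047, 92.03156280517578), 74.05460357666016)
```

View pics/ca.png

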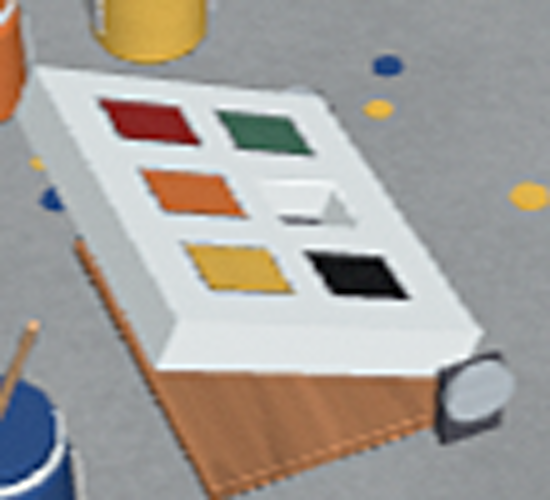

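```bash
python3 - <<'E'
from h import *
a=snap('scene');t=snap('top')
T={'y':(280.6,185.56),'o':(302.1,189.98),'r':(323.63,194.42),'k':(275.26,209.31),'g':(317.37,218.03)}
S={'y':(237.22,163.39),'o':(228.04,148.24),'r':(219.42,134),'k':(260.88,164.68),'g':(242.37,136.22)}
L={'y':(75,62),'o':(75,0),'r':(75,-62),'k':(0,62),'g':(0,-62)}
P=[];Q=[]
for k in T:
    p,e=tri(ray(t,*T[k]),ray(a,*S[k])); print(k,p.round(4),round(e,4)); P.append(p);Q.append((*L[k],0))
P=np.array(P);Q=np.array(Q)/1000.
c=P.mean(0);q=Q.mean(0)
Rr,rs=R.align_vectors(P-c,Q-q); M=Rr.as_matrix()
w=c-M@q
print('mouth',w,'R',M.round(3),'res',(P-(Q-q)@M.T-c).round(4))
print('yaw',np.degrees(np.arctan2(M[1,0],M[0,0])),'slope',np.degrees(np.arcsin(M[2,0])),'roll',np.degrees(M[2,1]))
print(proj(t,w),proj(a,w))
# hinge check
h=M@[-.1,0,0]+w; print(h)
s=arm.sense(); Rt=R.from_quat(s['tool_rot']).as_matrix(); print(Rt.round(3))
x=Rt[:,0]; print('tool x yaw',np.degrees(np.arctan2(x[1],x[0])))
E
```

```text
y [ 0.627  -0.0709  0.1225] 0.001
o [ 0.6155 -0.1319  0.1225] 0.001
r [ 0.604  -0.1928  0.1224] 0.0011
k [ 0.5607 -0.0583  0.0899] 0.0012
g [ 0.5376 -0.1802  0.0898] 0.0011
mouth [ 0.54916124 -0.11925699  0.0898631 ] R [[ 0.885  0.186 -0.427]
 [-0.168  0.983  0.08 ]
 [ 0.435  0.001  0.901]] res [[-0.      0.0001 -0.    ]
 [-0.     -0.     -0.    ]
 [ 0.     -0.0001  0.    ]
 [ 0.      0.      0.    ]
 [-0.     -0.      0.    ]]
yaw -10.749502619668617 slope 25.766785399031644 roll 0.04785158776774254
(np.float64(296.42734645844143), np.float64(213.51717760058978)) (np.float64(251.56270583692827), np.float64(150.04348216790666))
[ 0.46068447 -0.10245995  0.04639219]
[[-0.932  0.362 -0.   ]
 [ 0.362  0.932 -0.   ]
 [ 0.    -0.    -1.   ]]
tool x yaw 158.75343973636723
```

Emit:
play_rows --series "-15 -6 0 -3;-15 -6 0 -3;-15 -6 0 -3;-15 -6 0 -3;-18 -7 0 -3" --gripper 1 --force 25

```text
time_s: 0.87
tcp_pos: [0.3801, 0.4728, 0.2317]
tool_rot: [0.159, 0.987, 0.0, 0.0]
ft_force: [0.2, 0.7, -0.6]
width: 0.0857
grasp_force: 0.0
```

```bash
cat >> h.py <<'E'
def go(P,toolx_yaw,ref=None):
    s=arm.sense(); Rt=R.from_quat(s['tool_rot']).as_matrix(); p=s['tcp_pos']
    d=Rt.T@(np.array(P)-p)*100; y=np.degrees(np.arctan2(Rt[1,0],Rt[0,0]))
    print('t',round(s['time_s'],2),'tcp',p.round(4),'yaw',round(y,2),'tilt',Rt[:,2].round(4),'MOVE cm',d.round(2),'turn',round((y-toolx_yaw+180)%360-180,2),'F',np.round(s['ft_force'],1),'w',round(s['width'],4),'g',round(s['grasp_force'],1))
E
python3 -c "
from h import *
go([.6077,.2526,.13],162)"
```

```text
t 0.87 tcp [0.3801 0.4728 0.2317] yaw 161.64 tilt [ 7.e-04 -0.e+00 -1.e+00] MOVE cm [-28.53 -13.74  10.18] turn -0.36 F [ 0.2  0.7 -0.6] w 0.0857 g 0.0
```

Emit:
play_rows --series "-4 -2 0 0;-8 -4 0 0;-12 -6 0 0;-15 -7.5 0 0;-18 -9 0 0"

```text
time_s: 1.28
tcp_pos: [0.5228, 0.3306, 0.2317]
tool_rot: [0.159, 0.987, -0.0, 0.0]
ft_force: [-0.2, -0.4, 0.6]
width: 0.0855
grasp_force: 0.0
```

Emit:
play_rows --series "-3.5 -1.6 1 0;-7 -3.2 3 0;-10.3 -4.8 6 0;-10.3 -4.8 8 0;-10.3 -4.8 8 0"

```text
time_s: 1.7
tcp_pos: [0.603, 0.251, 0.1459]
tool_rot: [0.161, 0.987, -0.003, -0.002]
ft_force: [-1.2, 0.4, -0.2]
width: 0.0854
grasp_force: 0.0
```

```bash
python3 -c "
from h import *
go([.6077,.2526,.13],162)
s=snap('wrist','w1.png')
print(proj(s,[.6077,.2526,.027]))"
```

```text
t 1.7 tcp [0.603  0.251  0.1459] yaw 161.46 tilt [-0.0059 -0.0051 -1.    ] MOVE cm [-0.4   0.31  1.58] turn -0.54 F [-1.2  0.4 -0.2] w 0.0854 g 0.0
(np.float64(257.00915623997656), np.float64(193.1184863643881))
```

View pics/w1.png

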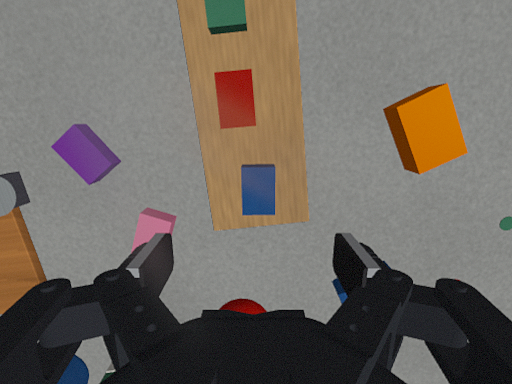

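The wrist view shows the blue cake at (258,189) between the fingers, its long side almost square to the closing line. The red cake is at (235,98).

```bash
python3 -c "
from m import *
s=snap('wrist')
bx,r=cakes(s,(225,150,295,225)); print(bx.round(1),r[1])
P=np.array([onz(s,u,v,.027) for u,v in bx]); c=P.mean(0); print(P.round(4),c)
e=[P[1]-P[0],P[2]-P[1]]; e=max(e,key=np.linalg.norm); print(np.degrees(np.arctan2(e[1],e[0])),[np.linalg.norm(P[i]-P[i-1]) for i in(1,2)])
go([c[0],c[1],.019],162)"
```

```text
[[238.5 167.2]
 [271.4 166.9]
 [271.8 214.4]
 [239.  214.7]] (190.02005004882812, 131.2727813720703)
[[0.5769 0.2464 0.027 ]
 [0.5869 0.2775 0.027 ]
 [0.6349 0.263  0.027 ]
 [0.6244 0.2304 0.027 ]] [0.60576754 0.25432084 0.027     ]
-16.761766526709156 [np.float64(0.032694797086819306), np.float64(0.05012072079593514)]
t 1.8 tcp [0.6029 0.2559 0.1509] yaw 161.75 tilt [-1.8e-03 -5.0e-04 -1.0e+00] MOVE cm [-0.35 -0.04 13.18] turn -0.25 F [0.6 0.4 0.6] w 0.0858 g 0.0
```

Emit:
play_rows --series "-0.4 0 4 0;-0.4 0 8 0;-0.4 0 11 0;-0.4 0 13 0;-0.4 0 13.3 0"

```text
time_s: 2.22
tcp_pos: [0.6048, 0.2561, 0.016]
tool_rot: [0.157, 0.988, -0.001, -0.002]
ft_force: [-1.9, 0.3, 0.1]
width: 0.0855
grasp_force: 0.0
```

Emit:
play_rows --series "0 0 0 0;0 0 0 0;0 0 0 0"

```text
time_s: 2.47
tcp_pos: [0.6088, 0.2557, 0.0212]
tool_rot: [0.158, 0.987, 0.001, 0.002]
ft_force: [-0.7, 0.3, 0.9]
width: 0.0853
grasp_force: 0.0
```

```bash
python3 -c "
from h import *
go([.6065,.254,.018],162)"
```

```text
t 2.47 tcp [0.6088 0.2557 0.0212] yaw 161.79 tilt [ 0.0035  0.0022 -1.    ] MOVE cm [ 0.16 -0.24  0.32] turn -0.21 F [-0.7  0.3  0.9] w 0.0853 g 0.0
```

Emit:
play_rows --series "0.2 -0.2 0.2 0;0.2 -0.2 0.2 0;0.2 -0.2 0.2 0;0.2 -0.2 0.2 0;0.2 -0.2 0.2 0"

```text
time_s: 2.88
tcp_pos: [0.6048, 0.2531, 0.0165]
tool_rot: [0.159, 0.987, 0.0, 0.0]
ft_force: [-0.3, -0.2, 0.3]
width: 0.0854
grasp_force: 0.0
```

Emit:
play_rows --series "0 0 0 0;0 0 0 0;0 0 0 0;0 0 0 0;0 0 0 0"

```text
time_s: 3.3
tcp_pos: [0.6047, 0.2531, 0.0163]
tool_rot: [0.159, 0.987, -0.0, -0.0]
ft_force: [0.7, 0.5, 0.4]
width: 0.0853
grasp_force: 0.0
```

```bash
python3 -c "
from h import *
go([.6065,.254,.018],162)"
```

```text
t 3.3 tcp [0.6047 0.2531 0.0163] yaw 161.75 tilt [-1.e-04 -1.e-04 -1.e+00] MOVE cm [-0.14  0.14 -0.17] turn -0.25 F [0.7 0.5 0.4] w 0.0853 g 0.0
```

Now adjust 1.5 mm and close.

Emit:
play_rows --series "-0.15 0.1 -0.2 0;-0.15 0.1 -0.2 0;-0.15 0.1 -0.2 0;-0.15 0.1 -0.2 0;-0.15 0.1 -0.2 0"

```text
time_s: 3.72
tcp_pos: [0.6065, 0.2536, 0.0183]
tool_rot: [0.159, 0.987, -0.0, -0.0]
ft_force: [0.8, 0.4, 1.2]
width: 0.0852
grasp_force: 0.0
```

Emit:
play_rows --series "0 0 0 0;0 0 0 0;0 0 0 0;0 0 0 0;0 0 0 0" --gripper 0 --force 25

```text
time_s: 4.13
tcp_pos: [0.6067, 0.2537, 0.0185]
tool_rot: [0.159, 0.987, 0.0, 0.0]
ft_force: [0.2, -0.3, -0.6]
width: 0.033
grasp_force: 25.1
```

Emit:
play_rows --series "0 0 0 0;0 0 0 0;0 0 0 0;0 0 0 0;0 0 0 0"

```text
time_s: 4.55
tcp_pos: [0.6066, 0.2536, 0.0184]
tool_rot: [0.159, 0.987, 0.0, 0.0]
ft_force: [-0.7, -1.0, 1.9]
width: 0.0334
grasp_force: 25.4
```

```bash
python3 -c "
from h import *
go([.6065,.254,.018],162)"
```

```text
t 4.55 tcp [0.6066 0.2536 0.0184] yaw 161.75 tilt [ 2.e-04  1.e-04 -1.e+00] MOVE cm [0.02 0.03 0.04] turn -0.25 F [-0.7 -1.   1.9] w 0.0334 g 25.4
```

Emit:
play_rows --series "0 0 -3 0;0 0 -7 0;0 0 -11 0;0 0 -15 0;0 0 -18 0"

```text
time_s: 4.97
tcp_pos: [0.607, 0.2537, 0.2018]
tool_rot: [0.159, 0.987, 0.001, 0.001]
ft_force: [1.7, 0.8, -1.0]
width: 0.0332
grasp_force: 25.3
```

```bash
python3 -c "
from h import *
go([.6155,-.1319,.19],169.25)"
```

```text
t 4.97 tcp [0.607  0.2537 0.2018] yaw 161.74 tilt [ 0.0022  0.0011 -1.    ] MOVE cm [-12.89 -36.35   1.14] turn -7.51 F [ 1.7  0.8 -1. ] w 0.0332 g 25.3
```

Emit:
play_rows --series "-0.8 -2.4 0 -1;-2 -6 0 -3;-3.3 -9.5 0 -5;-4.7 -13.2 0 -7;-6 -17 0 -7.5"

```text
time_s: 5.38
tcp_pos: [0.6098, 0.0719, 0.1981]
tool_rot: [0.092, 0.996, 0.0, -0.0]
ft_force: [1.6, -0.4, -0.3]
width: 0.0332
grasp_force: 25.3
```

```bash
python3 -c "
from h import *
go([.6155,-.1319,.19],169.25)"
```

```text
t 5.38 tcp [0.6098 0.0719 0.1981] yaw 169.42 tilt [-3.e-04  1.e-04 -1.e+00] MOVE cm [ -4.3  -19.93   0.81] turn 0.17 F [ 1.6 -0.4 -0.3] w 0.0332 g 25.3
```

Emit:
play_rows --series "-0.8 -4 0 0;-1.6 -8 0 0;-2.5 -12 0 0;-3.4 -16 0 0;-4.3 -19 0 0"

```text
time_s: 5.8
tcp_pos: [0.616, -0.1255, 0.1984]
tool_rot: [0.095, 0.995, -0.0, -0.0]
ft_force: [-0.3, -0.5, -0.5]
width: 0.0335
grasp_force: 25.3
```

Emit:
play_rows --series "0 -0.5 0 0;0 -0.9 0 0;0 -0.9 0 0;0 -0.9 0.6 0;0 -0.9 0.6 0"

```text
time_s: 6.22
tcp_pos: [0.6152, -0.1278, 0.1909]
tool_rot: [0.092, 0.996, 0.0, -0.001]
ft_force: [-1.5, 0.7, -0.3]
width: 0.0332
grasp_force: 25.3
```

```bash
python3 -c "
from h import *
go([.6155,-.1319,.19],169.25)
snap('scene','s2.png')
s=snap('wrist','w2.png')"
```

```text
t 6.22 tcp [ 0.6152 -0.1278  0.1909] yaw 169.41 tilt [-0.0015  0.001  -1.    ] MOVE cm [-0.11 -0.39  0.09] turn 0.16 F [-1.5  0.7 -0.3] w 0.0332 g 25.3
```

View pics/w2.png

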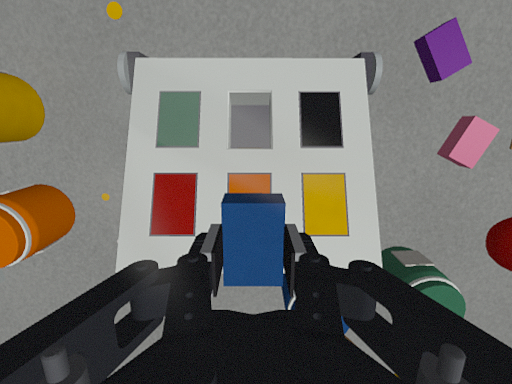

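Emit:
play_rows --series "0 0 1.5 0;0 0 3 0;0 0 3.6 0;0 0 3.6 0;0 0 3.6 0"

```text
time_s: 6.73
tcp_pos: [0.6154, -0.1297, 0.1565]
tool_rot: [0.093, 0.996, -0.0, -0.0]
ft_force: [0.7, 0.3, -0.4]
width: 0.0333
grasp_force: 25.3
```

Emit:
play_rows --series "0 0 0.2 0;0 0 0.4 0;0 0 0.6 0;0 0 0.6 0;0 0 0.6 0"

```text
time_s: 7.15
tcp_pos: [0.6158, -0.1302, 0.1509]
tool_rot: [0.094, 0.996, 0.0, 0.0]
ft_force: [0.0, -0.1, 2.2]
width: 0.033
grasp_force: 25.6
```

```bash
python3 -c "
from h import *
go([.6155,-.1319,.14],169.25)"
```

```text
t 7.15 tcp [ 0.6158 -0.1302  0.1509] yaw 169.25 tilt [ 0.001 -0.    -1.   ] MOVE cm [-0.   -0.17  1.09] turn 0.0 F [ 0.  -0.1  2.2] w 0.033 g 25.6
```

Emit:
play_rows --series "0 0 0.1 0;0 0 0.2 0;0 0 0.3 0;0 0 0.4 0;0 0 0.4 0"

```text
time_s: 7.57
tcp_pos: [0.6153, -0.1302, 0.1479]
tool_rot: [0.094, 0.996, 0.0, 0.0]
ft_force: [-7.4, 1.8, 14.4]
width: 0.0333
grasp_force: 28.1
```

Emit:
play_rows --series "0 0 0.1 0;0 0 0.2 0;0 0 0.3 0;0 0 0.4 0;0 0 0.4 0"

```text
time_s: 7.98
tcp_pos: [0.6151, -0.1301, 0.144]
tool_rot: [0.094, 0.996, 0.0, -0.0]
ft_force: [-9.1, 2.2, 15.6]
width: 0.0335
grasp_force: 30.5
```

```bash
python3 -c "
from h import *
go([.6155,-.1319,.14],169.25)"
```

```text
t 7.98 tcp [ 0.6151 -0.1301  0.144 ] yaw 169.24 tilt [ 1.e-04  8.e-04 -1.e+00] MOVE cm [-0.07 -0.17  0.4 ] turn -0.01 F [-9.1  2.2 15.6] w 0.0335 g 30.5
```

Emit:
play_rows --series "0 0 0.1 0;0 0 0.1 0;0 0 0.2 0;0 0 0.2 0"

```text
time_s: 8.32
tcp_pos: [0.615, -0.1301, 0.1421]
tool_rot: [0.094, 0.996, 0.0, -0.0]
ft_force: [-9.3, 1.2, 17.0]
width: 0.0335
grasp_force: 31.8
```

Emit:
play_rows --series "0 0 0.1 0;0 0 0.1 0;0 0 0.15 0;0 0 0.15 0"

```text
time_s: 8.65
tcp_pos: [0.6151, -0.1301, 0.1407]
tool_rot: [0.094, 0.996, 0.0, 0.0]
ft_force: [-9.7, 2.8, 17.1]
width: 0.0331
grasp_force: 32.8
```

```bash
python3 -c "
from h import *
go([.6155,-.1319,.14],169.25)
s=snap('scene')
x0,y0,x1,y1=170,60,310,200
cv2.imwrite('pics/c3.png',cv2.resize(cv2.cvtColor(s['image'][y0:y1,x0:x1],cv2.COLOR_RGB2BGR),None,fx=4,fy=4,interpolation=cv2.INTER_CUBIC))"
```

```text
t 8.65 tcp [ 0.6151 -0.1301  0.1407] yaw 169.24 tilt [ 1.e-04  9.e-04 -1.e+00] MOVE cm [-0.08 -0.17  0.07] turn -0.01 F [-9.7  2.8 17.1] w 0.0331 g 32.8
```

View pics/c3.png

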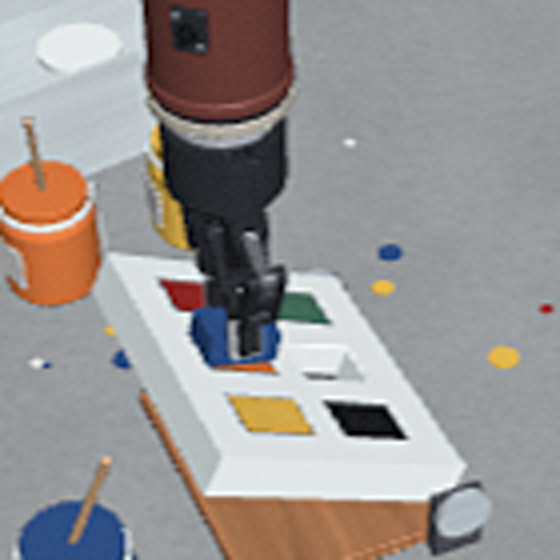

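The crop shows the cake tilted nearly parallel to the palette face over the orange cake, with the empty well clear beside it.

Emit:
play_rows --series "0 0 0.05 0;0 0 0.1 0;0 0 0.1 0"

```text
time_s: 8.95
tcp_pos: [0.615, -0.1302, 0.1397]
tool_rot: [0.094, 0.996, 0.0, -0.0]
ft_force: [-11.1, 2.9, 17.2]
width: 0.0333
grasp_force: 33.4
```

Emit:
play_rows --series "0 0 0.05 0;0 0 0.05 0;0 0 0.05 0"

```text
time_s: 9.2
tcp_pos: [0.615, -0.1301, 0.1393]
tool_rot: [0.094, 0.996, 0.0, -0.0]
ft_force: [-11.0, 2.2, 17.1]
width: 0.0328
grasp_force: 33.7
```

Emit:
play_rows --series "0 0 0.06 0;0 0 0.06 0;0 0 0.06 0"

```text
time_s: 9.45
tcp_pos: [0.615, -0.1301, 0.1387]
tool_rot: [0.094, 0.996, 0.0, -0.0]
ft_force: [-11.0, 2.5, 17.6]
width: 0.0334
grasp_force: 34.1
```

```bash
python3 -c "
from h import *
go([.6155,-.1319,.14],169.25)
s=snap('wrist')
x0,y0,x1,y1=150,70,350,310
cv2.imwrite('pics/c4.png',cv2.resize(cv2.cvtColor(s['image'][y0:y1,x0:x1],cv2.COLOR_RGB2BGR),None,fx=2.5,fy=2.5,interpolation=cv2.INTER_CUBIC))"
```

```text
t 9.45 tcp [ 0.615  -0.1301  0.1387] yaw 169.24 tilt [-1.e-04  1.e-03 -1.e+00] MOVE cm [-0.08 -0.17 -0.13] turn -0.01 F [-11.    2.5  17.6] w 0.0334 g 34.1
```

View pics/c4.png

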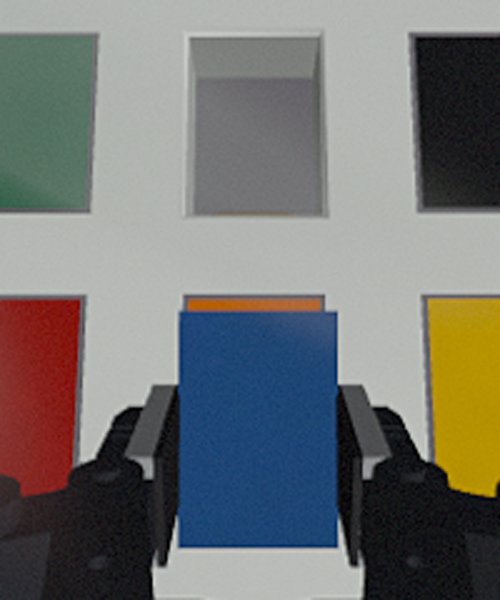

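The wrist crop shows the cake centred above the orange well and aligned lengthwise with the wells. I'll get its tilt from the corners of its top.

```bash
cat > tilt.py <<'E'
from h import *
def quad(s,off=35):
    im=cv2.resize(s['image'],None,fx=4,fy=4,interpolation=cv2.INTER_CUBIC).astype(int)
    m=((im[...,2]-im[...,0])>off).astype(np.uint8); m[:,:4*190]=0; m[:,4*320:]=0
    c=max(cv2.findContours(m,cv2.RETR_EXTERNAL,cv2.CHAIN_APPROX_NONE)[0],key=cv2.contourArea)
    q=cv2.approxPolyDP(cv2.convexHull(c),30,True)[:,0]
    return (q+.5)/4-.5
def pnp(s,q,L,W):
    # q ordered TL,TR,BR,BL ; image up = downhill(-x), image left = -y?
    O=np.array([[-L/2,-W/2,0],[-L/2,W/2,0],[L/2,W/2,0],[L/2,-W/2,0]],float)
    K=np.array([[s['fx'],0,s['cx']],[0,s['fy'],s['cy']],[0,0,1]])
    n,rv,tv,er=cv2.solvePnPGeneric(O,q.astype(float),K,None,flags=cv2.SOLVEPNP_IPPE)
    E=np.array(s['extrinsics']);F=np.diag([1,-1,-1.])
    for r,t,e in zip(rv,tv,er):
        M=E[:3,:3].T@F@cv2.Rodrigues(r)[0]; p=E[:3,:3].T@(F@t.ravel()-E[:3,3])
        x=M[:,0]; print('centre',p.round(4),'slope',np.degrees(np.arcsin(x[2])).round(2),'yaw',np.degrees(np.arctan2(x[1],x[0])).round(2),'roll',np.degrees(np.arcsin(M[2,1])).round(2),'rms',e)
def order(q):
    q=q[np.argsort(q[:,1])]; a=q[:2][np.argsort(q[:2,0])]; b=q[2:][np.argsort(q[2:,0])]
    return np.array([a[0],a[1],b[1],b[0]])
E
python3 - <<'E'
from tilt import *
s=snap('wrist')
q=quad(s); print(q.tolist())
if len(q)==4: pnp(s,order(q),.05,.034)
# empty well mouth, from the viewed crop (2.5x, offset 150,70)
w=np.array([[186,34],[323,32],[327,215],[185,216]])/2.5+[150,70]
pnp(s,w,.053,.037)
E
```

```text
[[221.375, 194.375], [284.375, 194.625], [284.125, 288.625], [220.875, 288.125]]
centre [ 0.6104 -0.1297  0.1487] slope 19.55 yaw -10.99 roll 1.08 rms [0.25054404]
centre [ 0.6096 -0.1294  0.1484] slope 31.73 yaw -11.02 roll -0.7 rms [1.06595238]
centre [ 0.5478 -0.1181  0.0967] slope 28.17 yaw -10.23 roll 0.21 rms [0.31432271]
centre [ 0.5509 -0.1187  0.0982] slope -28.28 yaw -10.32 roll -0.38 rms [2.42953342]
```

Emit:
play_rows --series "0 0 0.05 0;0 0 0.1 0;0 0 0.1 0" --force 20

```text
time_s: 9.8
tcp_pos: [0.615, -0.1301, 0.1377]
tool_rot: [0.094, 0.996, 0.001, -0.0]
ft_force: [-10.9, 2.8, 17.9]
width: 0.0332
grasp_force: 34.8
```

Emit:
play_rows --series "0 0 0.05 0;0 0 0.1 0;0 0 0.1 0"

```text
time_s: 10.05
tcp_pos: [0.615, -0.1301, 0.1367]
tool_rot: [0.094, 0.996, 0.001, -0.0]
ft_force: [-10.9, 3.4, 18.4]
width: 0.0332
grasp_force: 35.5
```

```bash
python3 - <<'E'
from tilt import *
go([.6155,-.1319,.14],169.25)
for o in(25,35,45):
    s=snap('wrist'); q=quad(s,o); print(q.tolist())
    if len(q)==4: pnp(s,order(q),.05,.034)
E
```

```text
t 10.05 tcp [ 0.615  -0.1301  0.1367] yaw 169.24 tilt [ 0.     0.001 -1.   ] MOVE cm [-0.08 -0.17 -0.33] turn -0.01 F [-10.9   3.4  18.4] w 0.0332 g 35.5
[[284.125, 193.125], [285.375, 288.375], [220.375, 288.625], [221.125, 193.375]]
centre [ 0.6092 -0.1293  0.1484] slope 20.26 yaw -10.58 roll -0.71 rms [0.0562605]
centre [ 0.6085 -0.1293  0.1481] slope 30.52 yaw -10.58 roll 0.65 rms [0.70033924]
[[284.125, 193.375], [285.375, 288.125], [220.375, 288.375], [221.375, 193.375]]
centre [ 0.6094 -0.1294  0.1481] slope 19.18 yaw -10.66 roll -0.22 rms [0.12546647]
centre [ 0.6086 -0.1292  0.1478] slope 31.54 yaw -10.68 roll 0.31 rms [0.7209051]
[[221.875, 193.375], [284.125, 193.875], [285.125, 288.375], [220.375, 288.125]]
centre [ 0.6097 -0.1295  0.1474] slope 20.69 yaw -10.91 roll 2.23 rms [0.21405133]
centre [ 0.6091 -0.1292  0.1471] slope 30.04 yaw -10.94 roll -1.74 rms [0.57029022]
```

```bash
cat >> h.py <<'E'
W=np.array([.54916,-.11926,.08986]); M=R.align_vectors([[.885,-.168,.435],[.186,.983,.001],[-.427,.08,.901]],np.eye(3))[0].as_matrix()
def rel(d,label=''): # well-frame shift in mm -> tool cm
    s=arm.sense(); Rt=R.from_quat(s['tool_rot']).as_matrix(); print(label,'tool cm',(Rt.T@M@(np.array(d)/10)).round(2))
E
python3 - <<'E'
from tilt import *
s=snap('wrist'); print(proj(s,W),'seen 252.1 119.7'); print(arm.sense()['moment'])
rel([0,0,5],'lift5'); rel([-80.8,-1.3,5],'over')
E
```

```text
(np.float64(250.82884187743664), np.float64(120.89159997821223)) seen 252.1 119.7
[0.53497613 1.98814619 0.04264118]
lift5 tool cm [ 0.22 -0.   -0.45]
over tool cm [ 7.49 -0.14  3.06]
```

Emit:
play_rows --series "0.2 0 -0.5 0;0.4 0 -1 0;0.4 0 -1 0;2.5 -0.05 0 0;4.5 -0.1 0.9 0"

```text
time_s: 10.67
tcp_pos: [0.5711, -0.1228, 0.1254]
tool_rot: [0.094, 0.996, -0.0, 0.0]
ft_force: [-0.9, -0.4, -1.1]
width: 0.0334
grasp_force: 33.2
```

Emit:
play_rows --series "1.5 0 0.8 0;3 0 1.6 0;3 0 1.8 0;3 0 1.8 0;3 0 1.8 0"

```text
time_s: 11.08
tcp_pos: [0.5423, -0.1172, 0.108]
tool_rot: [0.094, 0.996, -0.0, 0.0]
ft_force: [0.2, -0.1, 0.2]
width: 0.0332
grasp_force: 33.2
```

```bash
python3 - <<'E'
from tilt import *
go([.6155,-.1319,.14],169.25)
for o in(25,35,45):
    s=snap('wrist'); q=quad(s,o); print(q.tolist())
    if len(q)==4: pnp(s,order(q),.05,.034)
x0,y0,x1,y1=150,130,350,330
cv2.imwrite('pics/c5.png',cv2.resize(cv2.cvtColor(s['image'][y0:y1,x0:x1],cv2.COLOR_RGB2BGR),None,fx=2,fy=2,interpolation=cv2.INTER_CUBIC))
b=snap('scene')
x0,y0,x1,y1=190,80,290,180
c=cv2.resize(cv2.cvtColor(b['image'][y0:y1,x0:x1],cv2.COLOR_RGB2BGR),(400,400),interpolation=cv2.INTER_CUBIC)
cv2.imwrite('pics/c5.png',np.hstack([cv2.imread('pics/c5.png'),c]))
E
```

```text
t 11.08 tcp [ 0.5423 -0.1172  0.108 ] yaw 169.26 tilt [ 7.e-04 -2.e-04 -1.e+00] MOVE cm [-7.47 -0.08 -3.19] turn 0.01 F [ 0.2 -0.1  0.2] w 0.0332 g 33.2
[[284.125, 193.375], [285.375, 288.375], [220.375, 288.625], [221.125, 193.625]]
centre [ 0.5367 -0.1165  0.1197] slope 18.86 yaw -10.54 roll -0.61 rms [0.11320901]
centre [ 0.5358 -0.1163  0.1194] slope 32.1 yaw -10.52 roll 0.43 rms [0.80121249]
[[284.375, 193.625], [285.375, 288.125], [220.375, 288.375], [221.125, 193.875]]
centre [ 0.5371 -0.1165  0.1202] slope 15.93 yaw -10.62 roll -0.86 rms [0.27106087]
centre [ 0.5358 -0.1164  0.1197] slope 35.1 yaw -10.61 roll 0.69 rms [1.0499817]
[[284.125, 193.625], [285.125, 288.375], [220.625, 288.375], [221.375, 193.875]]
centre [ 0.5373 -0.1166  0.1191] slope 19.89 yaw -10.62 roll -0.4 rms [0.07335121]
centre [ 0.5366 -0.1165  0.1188] slope 31.16 yaw -10.61 roll 0.31 rms [0.7683643]
```

View pics/c5.png

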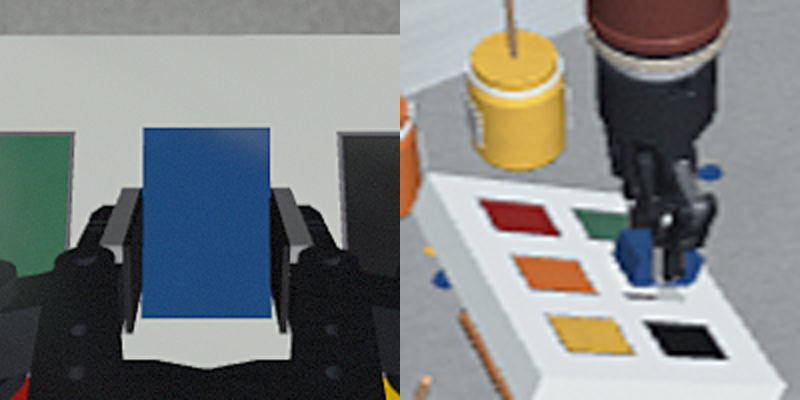

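The left half shows the cake laterally centred over the empty well: cake columns centre at 252.7, and the neighbouring wells' midpoint is at 252.5. The right half shows it just above the mouth, nearly parallel.

```bash
python3 - <<'E'
from h import *
rel([-.7,0,-9],'a'); rel([0,0,-3],'b')
E
```

```text
a tool cm [-0.33  0.    0.84]
b tool cm [-0.13  0.    0.27]
```

Emit:
play_rows --series "-0.1 0 0.3 0;-0.2 0 0.6 0;-0.33 0 0.84 0;-0.33 0 0.84 0;-0.33 0 0.84 0"

```text
time_s: 11.7
tcp_pos: [0.5447, -0.1178, 0.099]
tool_rot: [0.094, 0.996, -0.0, -0.0]
ft_force: [0.8, -0.7, -0.5]
width: 0.0333
grasp_force: 33.2
```

Emit:
play_rows --series "-0.07 0 0.13 0;-0.13 0 0.27 0;-0.13 0 0.27 0;-0.13 0 0.27 0"

```text
time_s: 12.03
tcp_pos: [0.546, -0.118, 0.0966]
tool_rot: [0.094, 0.996, -0.0, -0.0]
ft_force: [-0.1, -0.3, -1.4]
width: 0.0329
grasp_force: 33.2
```

```bash
python3 - <<'E'
from tilt import *
go([.6155,-.1319,.14],169.25)
for o in(25,35,45):
    s=snap('wrist'); q=quad(s,o); print(q.tolist())
    if len(q)==4: pnp(s,order(q),.05,.034)
E
```

```text
t 12.03 tcp [ 0.546  -0.118   0.0966] yaw 169.25 tilt [-1.e-04 -1.e-04 -1.e+00] MOVE cm [-7.09 -0.07 -4.34] turn 0.0 F [-0.1 -0.3 -1.4] w 0.0329 g 33.2
[[284.125, 193.375], [285.375, 288.375], [220.375, 288.625], [221.125, 193.625]]
centre [ 0.5404 -0.1173  0.1083] slope 18.8 yaw -10.55 roll -0.61 rms [0.11320901]
centre [ 0.5395 -0.1172  0.1079] slope 32.04 yaw -10.53 roll 0.43 rms [0.80121249]
[[284.375, 193.625], [285.375, 288.125], [220.375, 288.375], [221.125, 193.875]]
centre [ 0.5406 -0.1173  0.1087] slope 15.87 yaw -10.63 roll -0.85 rms [0.27106087]
centre [ 0.5392 -0.1171  0.1082] slope 35.03 yaw -10.62 roll 0.7 rms [1.0499817]
[[284.125, 193.625], [285.125, 288.375], [220.625, 288.375], [221.375, 193.875]]
centre [ 0.5408 -0.1173  0.1076] slope 19.83 yaw -10.63 roll -0.39 rms [0.07335121]
centre [ 0.54   -0.1172  0.1073] slope 31.1 yaw -10.63 roll 0.32 rms [0.7683643]
```

Emit:
play_rows --series "-0.05 0 0.1 0;-0.09 0 0.18 0;-0.09 0 0.18 0;-0.09 0 0.18 0"

```text
time_s: 12.52
tcp_pos: [0.5469, -0.1182, 0.0947]
tool_rot: [0.094, 0.996, -0.0, -0.0]
ft_force: [-0.5, 1.0, -1.7]
width: 0.0334
grasp_force: 33.2
```

Emit:
play_rows --series "-0.05 0 0.1 0;-0.05 0 0.1 0;-0.05 0 0.1 0"

```text
time_s: 12.77
tcp_pos: [0.5475, -0.1183, 0.0939]
tool_rot: [0.094, 0.996, -0.0, 0.0]
ft_force: [0.6, 0.7, -0.3]
width: 0.0335
grasp_force: 33.4
```

Emit:
play_rows --series "0 0 0 0;0 0 0 0;0 0 0 0;0 0 0 0;0 0 0 0" --gripper 0.65

```text
time_s: 13.18
tcp_pos: [0.5474, -0.1183, 0.0938]
tool_rot: [0.094, 0.996, -0.0, 0.0]
ft_force: [-0.2, 0.5, -0.2]
width: 0.0551
grasp_force: 0.0
```

Emit:
play_rows --series "0 0 -2 0;0 0 -5 0;0 0 -5 0;0 0 -5 0;0 0 -5 0"

```text
time_s: 13.6
tcp_pos: [0.5473, -0.1182, 0.1436]
tool_rot: [0.094, 0.996, 0.0, 0.0]
ft_force: [-0.4, -1.0, -0.3]
width: 0.0558
grasp_force: 0.0
```

```bash
python3 - <<'E'
from tilt import *
go([.6155,-.1319,.14],169.25)
s=snap('wrist'); 
for o in(25,35,45):
    q=quad(s,o); print(q.tolist())
    if len(q)==4: pnp(s,order(q),.05,.034)
x0,y0,x1,y1=150,130,350,330
c5=cv2.resize(cv2.cvtColor(s['image'][y0:y1,x0:x1],cv2.COLOR_RGB2BGR),None,fx=2,fy=2,interpolation=cv2.INTER_CUBIC)
b=snap('scene')
x0,y0,x1,y1=190,80,290,180
c=cv2.resize(cv2.cvtColor(b['image'][y0:y1,x0:x1],cv2.COLOR_RGB2BGR),(400,400),interpolation=cv2.INTER_CUBIC)
cv2.imwrite('pics/c6.png',np.hstack([c5,c]))
E
```

```text
t 13.6 tcp [ 0.5473 -0.1182  0.1436] yaw 169.26 tilt [ 1.e-04  1.e-04 -1.e+00] MOVE cm [-6.95 -0.08  0.36] turn 0.01 F [-0.4 -1.  -0.3] w 0.0558 g 0.0
[[276.125, 176.125], [276.375, 244.375], [229.375, 244.625], [229.375, 176.625]]
centre [ 0.5437 -0.1177  0.1022] slope 9.3 yaw -10.6 roll -2.05 rms [0.29003513]
centre [ 0.5426 -0.1176  0.1019] slope 28.96 yaw -10.59 roll 1.8 rms [0.46471349]
[[275.875, 176.375], [276.125, 244.375], [229.875, 244.625], [229.625, 176.875]]
centre [ 0.5444 -0.1178  0.0997] slope 13.24 yaw -10.49 roll -2.41 rms [0.15046961]
centre [ 0.5438 -0.1178  0.0995] slope 25.11 yaw -10.48 roll 2.18 rms [0.36013653]
[[275.625, 176.625], [275.875, 244.625], [230.125, 244.625], [229.875, 177.125]]
centre [ 0.5446 -0.118   0.0983] slope 20.26 yaw -10.48 roll 5.16 rms [0.21029473]
centre [ 0.5447 -0.1178  0.0984] slope 18.18 yaw -10.48 roll -5.31 rms [0.30629979]
```

View pics/c6.png

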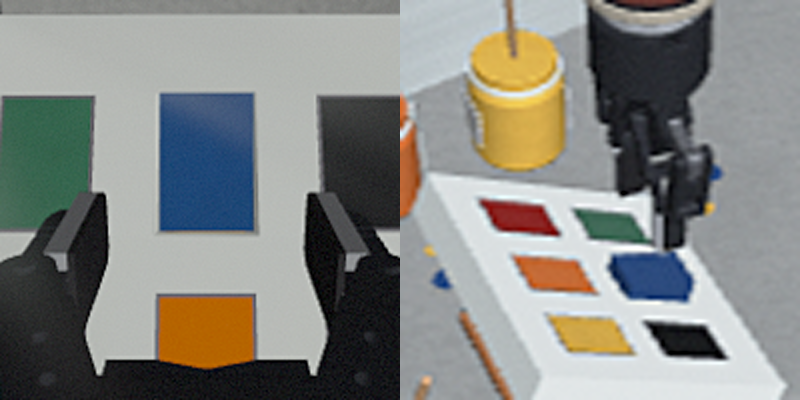

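The cake sits squarely in the mouth, standing proud and parallel with the well (wrist crop centre about (207,162)). Nothing else has moved. I'll shut the fingers and press.

```bash
python3 - <<'E'
from h import *
u=np.array([np.cos(np.radians(-10.75)),np.sin(np.radians(-10.75)),0])
for z in(18,10,0): go(W+M@np.array([.003,0.0005,z/1000])-.011*u,169.25)
E
```

```text
t 13.7 tcp [ 0.5468 -0.1181  0.1429] yaw 169.25 tilt [-1.5e-03  1.0e-04 -1.0e+00] MOVE cm [ 1.35 -0.02  3.55] turn 0.0 F [ 0.1 -0.   0.1] w 0.0557 g 0.0
t 13.7 tcp [ 0.5468 -0.1181  0.1429] yaw 169.25 tilt [-1.5e-03  1.0e-04 -1.0e+00] MOVE cm [ 1.   -0.02  4.27] turn 0.0 F [ 0.1 -0.   0.1] w 0.0557 g 0.0
t 13.7 tcp [ 0.5468 -0.1181  0.1429] yaw 169.25 tilt [-1.5e-03  1.0e-04 -1.0e+00] MOVE cm [ 0.57 -0.02  5.17] turn 0.0 F [ 0.1 -0.   0.1] w 0.0557 g 0.0
```

Emit:
play_rows --series "0 0 0 0;0 0 0 0;0 0 0 0;0 0 0 0;0 0 0 0" --gripper 0

```text
time_s: 14.12
tcp_pos: [0.5473, -0.1183, 0.1437]
tool_rot: [0.094, 0.996, -0.0, -0.0]
ft_force: [-0.1, 0.2, -0.4]
width: 0.0006
grasp_force: 0.0
```

Go to 18 mm above the face, then descend along the normal (per 2 mm: x −0.09, z 0.18).

Emit:
play_rows --series "0.7 0 1.5 0;1.4 0 3 0;1.4 0 3.6 0;1.4 0 3.6 0;1.4 0 3.6 0"

```text
time_s: 14.53
tcp_pos: [0.534, -0.1157, 0.1081]
tool_rot: [0.094, 0.996, -0.0, -0.0]
ft_force: [0.6, 1.6, 1.4]
width: -0.0001
grasp_force: 0.0
```

Emit:
play_rows --series "-0.09 0 0.18 0;-0.17 0 0.36 0;-0.26 0 0.54 0;-0.26 0 0.54 0;-0.26 0 0.54 0"

```text
time_s: 14.95
tcp_pos: [0.5367, -0.1162, 0.1028]
tool_rot: [0.094, 0.996, -0.0, 0.0]
ft_force: [1.6, -0.9, 2.7]
width: -0.0
grasp_force: 0.8
```

Emit:
play_rows --series "-0.05 0 0.1 0;-0.09 0 0.18 0;-0.09 0 0.18 0"

```text
time_s: 15.2
tcp_pos: [0.5367, -0.1163, 0.1011]
tool_rot: [0.094, 0.996, 0.0, -0.0]
ft_force: [-4.5, 0.7, 8.8]
width: 0.0002
grasp_force: 4.8
```

Emit:
play_rows --series "-0.05 0 0.1 0;-0.09 0 0.18 0;-0.09 0 0.18 0"

```text
time_s: 15.45
tcp_pos: [0.5364, -0.1162, 0.0984]
tool_rot: [0.094, 0.996, 0.0, -0.002]
ft_force: [-6.2, 1.7, 4.9]
width: -0.0002
grasp_force: 3.9
```

Emit:
play_rows --series "-0.05 0 0.1 0;-0.09 0 0.18 0;-0.09 0 0.18 0"

```text
time_s: 15.7
tcp_pos: [0.5367, -0.1163, 0.0964]
tool_rot: [0.094, 0.996, 0.0, -0.002]
ft_force: [-7.4, 1.9, 6.4]
width: -0.0002
grasp_force: 4.5
```

Emit:
play_rows --series "0 0 0.1 0;0.05 0 0.2 0;0.05 0 0.2 0"

```text
time_s: 15.95
tcp_pos: [0.537, -0.1164, 0.0952]
tool_rot: [0.094, 0.996, 0.0, -0.001]
ft_force: [-9.0, 1.8, 9.0]
width: -0.0001
grasp_force: 6.3
```

Emit:
play_rows --series "-0.05 0 0.1 0;-0.05 0 0.2 0;-0.05 0 0.2 0"

```text
time_s: 16.2
tcp_pos: [0.5378, -0.1165, 0.0934]
tool_rot: [0.094, 0.996, 0.0, -0.001]
ft_force: [-6.5, 1.7, 10.6]
width: -0.0003
grasp_force: 6.6
```

Emit:
play_rows --series "-0.05 0 0.1 0;-0.05 0 0.15 0;-0.05 0 0.15 0"

```text
time_s: 16.45
tcp_pos: [0.5384, -0.1166, 0.0924]
tool_rot: [0.094, 0.996, 0.0, -0.001]
ft_force: [-8.9, 1.9, 15.2]
width: 0.0001
grasp_force: 8.9
```

Emit:
play_rows --series "-0.05 0 0.1 0;-0.05 0 0.15 0;-0.05 0 0.15 0"

```text
time_s: 16.7
tcp_pos: [0.5395, -0.1168, 0.0907]
tool_rot: [0.094, 0.996, 0.0, -0.0]
ft_force: [-5.1, 1.0, 8.9]
width: -0.0005
grasp_force: 5.4
```

```bash
python3 - <<'E'
from h import *
u=np.array([np.cos(np.radians(-10.75)),np.sin(np.radians(-10.75)),0])
go(W+M@np.array([.003,0.0005,0])-.011*u,169.25)
p=arm.sense()['tcp_pos']+.011*u; print('edge in well frame mm',(M.T@(p-W)*1000).round(1))
E
```

```text
t 16.7 tcp [ 0.5395 -0.1168  0.0907] yaw 169.24 tilt [-4.e-04  5.e-04 -1.e+00] MOVE cm [-0.16 -0.01 -0.04] turn -0.01 F [-5.1  1.   8.9] w -0.0005 g 5.4
edge in well frame mm [1.4 0.6 0.3]
```

Emit:
play_rows --series "-0.05 0 0.1 0;-0.05 0 0.1 0;-0.05 0 0.1 0"

```text
time_s: 16.95
tcp_pos: [0.5402, -0.1169, 0.0898]
tool_rot: [0.094, 0.996, 0.0, -0.0]
ft_force: [-4.2, 1.2, 10.1]
width: 0.0003
grasp_force: 5.5
```

Emit:
play_rows --series "-0.05 0 0.1 0;-0.05 0 0.1 0;-0.05 0 0.1 0"

```text
time_s: 17.2
tcp_pos: [0.5406, -0.117, 0.089]
tool_rot: [0.094, 0.996, 0.0, -0.0]
ft_force: [-7.9, 2.8, 13.3]
width: 0.0002
grasp_force: 7.8
```

Emit:
play_rows --series "-0.04 0 0.08 0;-0.04 0 0.08 0;-0.04 0 0.08 0"

```text
time_s: 17.45
tcp_pos: [0.5408, -0.1171, 0.0886]
tool_rot: [0.094, 0.996, 0.0, -0.0]
ft_force: [-9.9, 0.6, 19.3]
width: -0.0
grasp_force: 10.6
```

Emit:
play_rows --series "-0.03 0 0.05 0;-0.03 0 0.05 0;-0.03 0 0.05 0"

```text
time_s: 17.7
tcp_pos: [0.5409, -0.1171, 0.0883]
tool_rot: [0.094, 0.996, 0.001, -0.001]
ft_force: [-11.6, 2.1, 22.4]
width: 0.0001
grasp_force: 12.6
```

```bash
python3 - <<'E'
from h import *
u=np.array([np.cos(np.radians(-10.75)),np.sin(np.radians(-10.75)),0])
p=arm.sense()['tcp_pos']+.011*u; print('edge in well frame mm',(M.T@(p-W)*1000).round(1))
E
```

```text
edge in well frame mm [ 1.6  0.6 -2.5]
```

Emit:
play_rows --series "0.1 0 -0.3 0;0.2 0 -2 0;0.2 0 -5 0;0.2 0 -8 0;0.2 0 -8 0"

```text
time_s: 18.12
tcp_pos: [0.5423, -0.1175, 0.1723]
tool_rot: [0.094, 0.996, 0.0, 0.004]
ft_force: [1.1, -1.0, -0.2]
width: 0.0
grasp_force: 0.0
```

```bash
python3 - <<'E'
from tilt import *
go(W,169.25)
s=snap('wrist'); 
for o in(25,35,45):
    q=quad(s,o); print(q.tolist())
    if len(q)==4: pnp(s,order(q),.05,.034)
x0,y0,x1,y1=150,110,350,310
c5=cv2.resize(cv2.cvtColor(s['image'][y0:y1,x0:x1],cv2.COLOR_RGB2BGR),None,fx=2,fy=2,interpolation=cv2.INTER_CUBIC)
b=snap('scene')
x0,y0,x1,y1=190,100,290,200
c=cv2.resize(cv2.cvtColor(b['image'][y0:y1,x0:x1],cv2.COLOR_RGB2BGR),(400,400),interpolation=cv2.INTER_CUBIC)
cv2.imwrite('pics/c7.png',np.hstack([c5,c]))
E
```

```text
t 18.12 tcp [ 0.5423 -0.1175  0.1723] yaw 169.23 tilt [ 7.7e-03 -3.0e-04 -1.0e+00] MOVE cm [-0.65 -0.05  8.25] turn -0.02 F [ 1.1 -1.  -0.2] w 0.0 g 0.0
[[271.125, 175.375], [272.625, 231.125], [233.625, 231.625], [234.125, 175.875]]
centre [ 0.5474 -0.1186  0.0862] slope 23.23 yaw -10.21 roll 2.35 rms [0.17871885]
centre [ 0.5478 -0.1186  0.0865] slope 12.66 yaw -10.22 roll -2.62 rms [0.4321246]
[[271.125, 175.625], [272.375, 231.125], [233.875, 231.375], [234.375, 176.125]]
centre [ 0.5482 -0.1188  0.0841] slope 21.36 yaw -10.35 roll 3.09 rms [0.17523819]
centre [ 0.5485 -0.1187  0.0843] slope 14.59 yaw -10.35 roll -3.24 rms [0.35758178]
[[270.875, 175.625], [272.375, 230.875], [234.125, 231.375], [234.625, 176.375]]
centre [ 0.5485 -0.1188  0.0832] slope 21.69 yaw -10.21 roll 6.48 rms [0.2413479]
centre [ 0.5488 -0.1186  0.0834] slope 14.23 yaw -10.22 roll -6.85 rms [0.44219188]
```

View pics/c7.png

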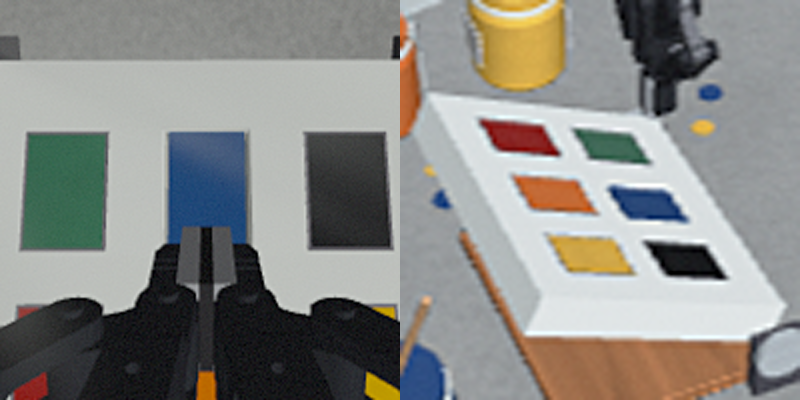

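The cake now looks flush in the well, level with its green and black neighbours. One numeric check with the arm out of the way.

Emit:
play_rows --series "0 0 -2 0;0 3 -4 0;0 7 -5 0;0 11 -5 0;0 14 -5 0"

```text
time_s: 18.63
tcp_pos: [0.5656, 0.0244, 0.2161]
tool_rot: [0.093, 0.996, 0.0, -0.0]
ft_force: [-0.4, 1.0, 0.2]
width: 0.0001
grasp_force: 0.0
```

```bash
python3 - <<'E'
from m import *
t=snap('top');a=snap('scene')
tb=[b for b in blobs(t,(245,155,350,250),115,100)]; sb=[b for b in blobs(a,(185,115,295,195),140,60)]
for b in tb: print('t',b[0].round(2),b[2])
for b in sb: print('s',b[0].round(2),b[2])
isb=lambda b:b[2][2]-b[2][0]>30
B=[b[0] for b in tb if isb(b)];S=[b[0] for b in sb if isb(b)]
for u in B:
  for v in S:
    p,e=tri(ray(t,*u),ray(a,*v)); print('blue in well frame mm',(M.T@(p-W)*1000).round(2),e)
E
```

```text
t [302.09 189.96] [150.  76.  21.]
t [323.61 194.4 ] [107.  23.  20.]
t [295.99 213.3 ] [25. 52. 88.]
t [317.37 218.02] [42. 80. 60.]
s [219.41 134.  ] [138.  38.  36.]
s [242.38 136.24] [ 64. 105.  88.]
s [228.03 148.21] [196. 106.  54.]
s [251.28 150.66] [ 40.  71. 119.]
s [237.25 163.37] [208. 167.  72.]
s [260.91 164.67] [25. 26. 28.]
blue in well frame mm [ 0.23  1.04 -1.42] 0.0009048268996716861
```

```bash
python3 -c "
from bench import arm
print(arm.finish_job())"
```

```text
the job is handed in; nothing more can be done
None
```

I pressed the blue cake into the empty well and let go. My last camera check put it about 1 mm off centre and roughly flush (centre read as 1.4 mm below the face). Tilt wasn't measured precisely, pressing peaked at about 25 N, I saw no sign that anything else moved, and the job is handed in, but no verdict came back.

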